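Third hand at the sprung assembly jig

ROBOT

A 6-joint arm with a two-finger parallel gripper is mounted at the origin on the work surface. World frame = base frame: x ahead of the robot, y to its left, z up, the work surface at z = 0. Lengths are in m, angles in rad, forces in N, time in s.
With the tool pointing down it reaches from about 0.25 to 0.8 m from the base axis. Payload 8.5 kg.
Tool frame: the origin (TCP) lies midway between the tips of the shut fingers; the grasp point (between the pads) lies 19 mm behind it; z points along the fingers, y is the line along which they close (so a half turn about z gives the same grasp; the last joint's range is limited). The gripper opens to 85 mm and grips with 20 to 120 N. Pads are 22 mm wide; open, the fingers measure 114 mm over their backs; the gripper's body (76 mm by 85 mm) begins 54 mm behind the grasp point. The pads swing forward as they close: fully open they stand 13 mm farther back than shut.
Start: joints at [-1.278, 0.238, -0.013, 1.319, 0, 1.571], TCP at [0.152, -0.503, 0.231] pointing down, gripper open.
Joint ranges: [-2.66, 2.66], [-1.03, 1.9], [-1.14, 1.46], [-1.82, 2.27], [-1.45, 1.34], [-3.14, 3.14]. Speed limits (rad/s): [2.22, 2.22, 2.79, 3.14, 3.14, 3.14].

INTERFACE

Orientations are given as a unit quaternion [w, x, y, z].
In Python, from bench import ctrl gives the robot as it stands.
- The arm moves only by the tool inch_along, called in YAML: its name, and indented under it one key for each argument. Schema: {"type":"object","properties":{"deltas":{"type":"string"},"clamp_n":{"type":"number"},"only":{"type":"string"},"quiet":{"type":"boolean"},"lines":{"type":"string"}},"required":["deltas"],"additionalProperties":false}. deltas is a string of 1 to 10 rows, one to a line, with the numbers parted by commas; each row has 7 numbers: a rotation vector rx, ry, rz in units of 0.2 rad, then dx, dy, dz in units of 100 mm, then the opening from 0.0 (shut) to 1.0 (fully open); each row is the pose to reach, as a shift and turn from the pose commanded when the call began, along the tool's axes at that moment; what a row does not reach only later rows make up. A row lasts 1/12 s, in which the tool goes at most 0.0417 m and 0.125 rad, less where a joint would pass 70% of its speed; a pose out of reach is approached as far as the arm can. The fingers move at their own pace and stop on an object; clamp_n is the grip in N (left out, the last holds). Time passes only in rows, so rows that do not move let the fingers close. The tool returns the time, the measured TCP pose, the force, the opening and the grip force at its end. only (a regular expression) keeps the lines of the reply that match it, lines (a string "A,B") keeps lines A to B, and quiet returns only ok. Input that does not fit is refused with a message, and nothing moves.
- ctrl.observe(): the state, without advancing time (a new reading comes with each control period).
- ctrl.capture(name): name is "scene" or "top" or "wrist"; returns a dict with "image" (384x512x3 uint8, red, green, blue), "intrinsics" (3x3 intrinsics, pixels), "rvec" (rotation vector, rad) and "tvec" (3), from world to camera coordinates, as OpenCV has them. Camera axes: x right, y down, z forward; pixel columns grow to the right and rows downward; lengths in m; the calibration is good to about 2 mm. A picture is of the moment at which its call begins. There is no depth.
- ctrl.hand_in(): hands the job in; it is judged then, once.
The state is a dict: "clock": time; "joint_pos": joint angles; "qd": joint speeds; "effort": joint torques, N m; "position": TCP position; "tool_rot": TCP orientation; "force": force on the tool from outside, world axes, zero at the start; "torque": the same for the moment, N m; "gripper_width": opening from 0.0 (shut) to 1.0 (fully open); "grasp_force": force on a finger pad.
Only numpy, scipy, OpenCV 4.12 (cv2) and the standard library are available. Lean on these libraries where they do the work, as an engineer would, in place of code of your own. Each camera call takes 0.05 s, during which the arm holds its last target. There are 200 camera calls.

TASK

Take the brass bearing bracket from the bench and set it flat on the jig's plate between the engraved lines, its low foot towards the steel sprung fence. With the foot's end square on the fence, push the bracket steadily until the fence's red pointer stands in the green zone (never ramming the fence back to its rear stop), and finish while still gripping or pushing the bracket there, so that I can drive the screws: do not let go. Press through the bracket only, keeping your fingers off the fence, and leave everything else on the bench where it is.

Things in the scene. Friction and masses are not known exactly. Their poses are not given: they have to be found in the camera images.
- bracket: Loose brass bearing bracket, about 0.35 kg, L-shaped: upright block 34 (x) x 30 (y) x 42 (z) mm with a steel bush in its x faces, and a low foot running out 26 mm to +x, 30 wide, 12 high, with two dark screw holes on top. Origin: centre of the upright's underside; z up, +x to the foot (end face at x = 43 mm). Grip the upright across its 30 mm width (y). Stands at one of three places on the bench.
- foot_end (a point): Centre of the flat end face of the bracket's foot: 43 mm along the bracket's +x, 6 mm above its underside.
- jig: Fixed assembly jig: plywood base 250 x 130 mm, aluminium plate 240 x 120 mm on it, its top 18 mm above the bench. Origin: under the middle, at bench height; z up, +x from the open loading end (nearest the robot) to the brass spring housing (x = 70 to 106 mm, 30 mm high). Dark engraved lines along x at y = +-16.5 mm flank the bracket's lane. The plate is bare from x = -120 to +20 mm.
- fence (a joint): Travel in m of the sprung steel fence towards the jig's +x. 0 = at rest (forward), 0.020 = rear stop. It pushes back with about 3 N at 0, rising by 0.4 N per mm (5.4 N at 6 mm, 8.6 N at 14 mm, 11 N at the rear stop). Its red pointer stands in the green zone from 0.006 to 0.014.
- fence_face (a point): Middle of the fence's front face (faces the jig's -x), 6 mm above the plate; moves with the fence; its axes are parallel to the jig's. At rest at x = 20 mm, y = 0, z = 24 mm in the jig's frame. The fence plate is 50 mm wide (y), 10 mm thick and reaches from 1 to 25 mm above the plate.
- green (a point): Middle of the green zone (8 mm long in x) on top of the white scale block beside the fence, in the jig's frame at x = 35, y = 46, z = 28 mm. The block is 50 (x) x 20 (y) x 10 mm high above the plate; yellow behind the green. The red pointer, 2 mm wide, travels over it with the fence; it stands at x = 25 mm at rest.
- spacer: Bystander: leave it where it is. Aluminium block 34 x 30 x 36 mm with a dark round bore in its top, without a foot; stands at one of the same three places. Origin: centre of its underside.
- holder: Bystander: leave it where it is. Black round movement holder, 72 mm across and 33 mm high, waisted; stands at one of the same three places. Origin: centre of its underside.
- dish: Bystander: leave it where it is. Small white dish, 76 mm across, 18 mm high. Origin: centre of its underside.
- screwdriver: Bystander: leave it where it is. Screwdriver with a blue handle, 170 mm long, lying to the robot's right. Origin: under its middle.
- tweezers: Bystander: leave it where it is. Steel tweezers, 127 mm long, lying to the robot's right. Origin: under their middle.

How it is judged:
At the end, for the whole second after the job is handed in: Gripper still holding or pushing the bracket, at rest: flat on the plate (3 mm, 4 deg), foot end on the fence, centred within 7 mm, square within 5 deg; it alone presses the fence with 4 to 11 N, fence travel 5.5 to 14.5 mm (value of joint fence between 0.0055 and 0.0145 m and contact force between bracket and fence between 4 and 11 N and x of foot_end in the frame of fence_face between -0.003 and 0.003 m and y of foot_end in the frame of fence_face between -0.007 and 0.007 m and z of bracket in the frame of jig between 0.015 and 0.021 m and angle between the x axis of bracket and the x axis of jig, either way round below 0.09 rad and angle between bracket's own z axis and vertical below 0.07 rad and contact force between the fingers and bracket above 2 N and contact force between each of the arm, the fingers and fence below 0.5 N and linear speed of bracket below 0.01 m/s); the arm keeps its last pose, push and grip.
It fails at once if the fence is rammed back to its rear stop (travel over 18.5 mm) (value of joint fence above 0.0185 m).
It fails at once if another thing on the bench is pushed away (over 25 mm) (distance of any of spacer, holder, dish, screwdriver, tweezers from where it was at the start of the episode above 0.025 m).
It also fails if it takes over 40 s, if anything falls off the work surface, if the arm or the gripper's body presses on something with over 40 N, if the wrist force passes 120 N, or if a joint passes its speed limit or range.

## Working session

There is one attempt and no reset: what is moved stays moved. The work goes in short steps, Python scripts to look and compute and a tool call to move; the robot and the scene stay as the last step left them, time stands still between calls to the robot, and variables do not carry over. Pictures are saved under pics/ and viewed, at most 10 in all, crops included, and the job is handed in when it is done.

```bash
mkdir -p pics
```

Create h.py:
```python
import numpy as np, cv2
from bench import ctrl
from scipy.spatial.transform import Rotation as R
def cap(n,f):
    c=ctrl.capture(n); cv2.imwrite(f'pics/{f}.png',c['image'][:,:,::-1]); np.savez(f'pics/{f}.npz',**c); return c
def load(f): return dict(np.load(f'pics/{f}.npz'))
def ray(c,uv,z):
    Rm=cv2.Rodrigues(np.array(c['rvec'],float))[0]; t=np.array(c['tvec'],float).ravel()
    o=-Rm.T@t; uv=np.atleast_2d(uv).astype(float)
    d=(np.linalg.inv(c['intrinsics'])@np.c_[uv,np.ones(len(uv))].T).T@Rm
    return o+d*((z-o[2])/d[:,2])[:,None]
def proj(c,p): return cv2.projectPoints(np.atleast_2d(p).astype(float),np.array(c['rvec'],float),np.array(c['tvec'],float),np.array(c['intrinsics'],float),None)[0].reshape(-1,2)
```

Run:
```python
from h import *
a=cap('top','top0');b=cap('scene','sc0')
s=ctrl.observe();print(s['clock'],s['position'],s['tool_rot'],s['gripper_width'],s['force'])
for c in(a,b):print(ray(c,[[256,192]],0),np.round(-cv2.Rodrigues(np.array(c['rvec'],float))[0].T@np.ravel(c['tvec']),3))
```

```text
0.1 [ 0.1514241  -0.50228694  0.23074651] [-6.53994121e-04  9.89302229e-01  1.45878939e-01 -8.83569250e-05] 1.0005317938733858 [-0.25002565  0.42729136 -0.11868873]
[[ 0.55173178 -0.02974277  0.        ]] [ 0.375 -0.033  1.183]
[[5.31161333e-01 1.12826660e-02 1.11022302e-16]] [ 1.108 -0.218  0.861]
```

View pics/top0.png

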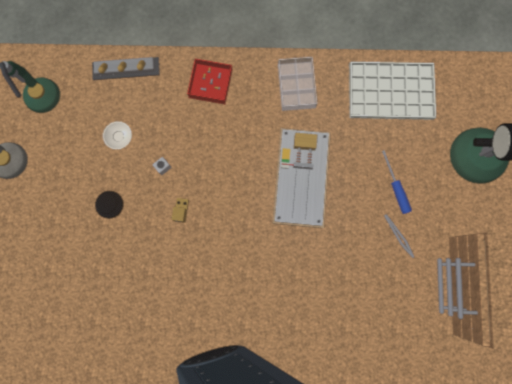

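View pics/sc0.png

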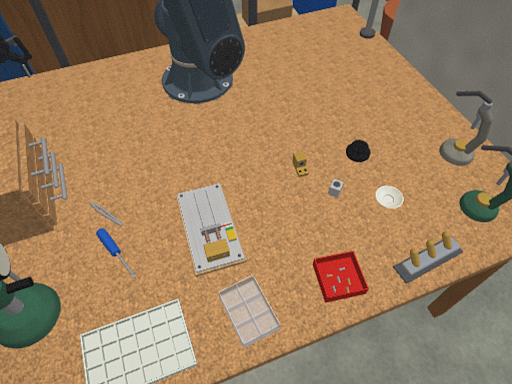

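The top view shows the brass bracket at about (181,211), with its holes and foot at the upper end. The spacer is at (162,166), the holder at (109,204), and the jig at (302,178) with its housing at the upper end. Next I'll measure by colour mask and enlarge the crops.

Run:
```python
from h import *
a=load('top0');b=load('sc0')
def crop(c,x,y,w,h,k): return cv2.resize(c['image'][y:y+h,x:x+w,::-1],(w*k,h*k),interpolation=cv2.INTER_CUBIC)
A=crop(a,160,190,40,40,10);B=crop(b,280,140,40,40,10)
C=crop(a,265,120,75,112,5)[:560]
m=np.zeros((560,785,3),np.uint8);m[:280,:280]=cv2.resize(A,(280,280));m[280:,:280]=cv2.resize(B,(280,280));m[:,290:665]=C
cv2.imwrite('pics/c1.png',m)
for c,n,r in((a,'top',(270,120,340,235)),):
    im=c['image'];hsv=cv2.cvtColor(im,cv2.COLOR_RGB2HSV)
    x0,y0,x1,y1=r
    k=((hsv[...,1]<60)&(hsv[...,2]>90)).astype(np.uint8);w=np.zeros_like(k);w[y0:y1,x0:x1]=k[y0:y1,x0:x1]
    w=cv2.morphologyEx(w,cv2.MORPH_CLOSE,np.ones((5,5)))
    q=max(cv2.findContours(w,0,1)[0],key=cv2.contourArea)
    bx=cv2.boxPoints(cv2.minAreaRect(q));P=ray(c,bx,.018);print(bx,P,np.linalg.norm(np.diff(P,axis=0),axis=1),P.mean(0))
    e=P[1]-P[0] if np.linalg.norm(P[1]-P[0])>.18 else P[2]-P[1];print('yaw',np.degrees(np.arctan2(e[1],e[0])))
print(a['image'][205:220:3,175:190:3].tolist())
```

```text
[[273.42624 221.69368]
 [281.44406 128.15236]
 [330.34195 132.34361]
 [322.32413 225.88493]] [[ 0.4748575  -0.07529324  0.018     ]
 [ 0.71765141 -0.09154065  0.018     ]
 [ 0.70929979 -0.21769405  0.018     ]
 [ 0.46749333 -0.1975946   0.018     ]] [0.24333693 0.12642955 0.24264038] [ 0.59232551 -0.14553063  0.018     ]
yaw -3.8284401516741995
[[[144, 116, 77], [153, 127, 76], [157, 129, 76], [144, 120, 71], [131, 106, 68]], [[153, 128, 75], [151, 125, 76], [150, 124, 73], [142, 117, 69], [129, 103, 68]], [[153, 126, 75], [153, 127, 75], [154, 128, 76], [121, 99, 60], [140, 109, 77]], [[154, 128, 76], [154, 129, 76], [153, 127, 76], [106, 86, 53], [157, 123, 87]], [[153, 127, 76], [152, 126, 75], [153, 127, 75], [100, 81, 51], [150, 117, 83]]]
```

View pics/c1.png

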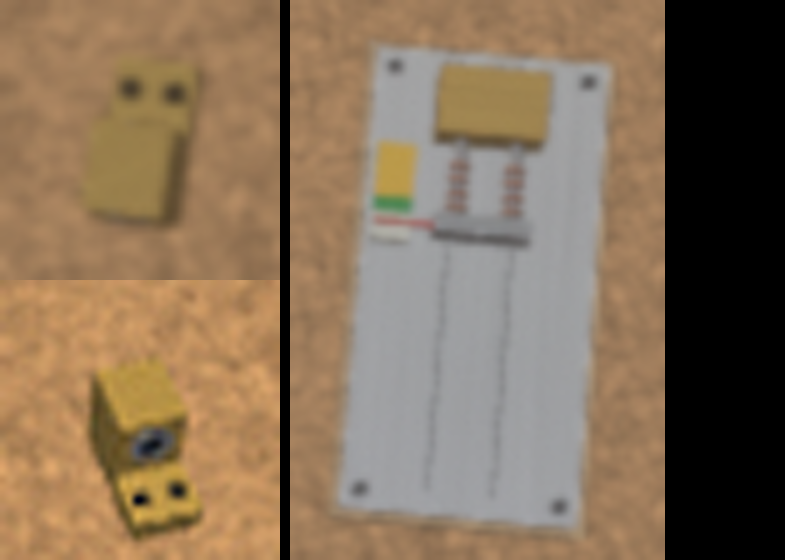

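The enlarged crop shows the bracket's block top with corners (93,120),(178,122),(168,220),(87,212) and its holes at (130,88),(175,92). The jig's engraved lines run (447,250)-(427,490) and (512,255)-(492,495), and the red pointer sits just before the green. I'll turn these into world points and check them.

Run:
```python
from h import *
a=load('top0');b=load('sc0')
f=lambda P,o,k:(np.array(P,float)+.5)/k-.5+o
np.set_printoptions(precision=4,suppress=True)
ang=lambda d:np.degrees(np.arctan2(d[1],d[0]))
T=ray(a,f([(93,120),(178,122),(168,220),(87,212)],(160,190),7),.042)
H=ray(a,f([(130,88),(175,92)],(160,190),7),.012)
H2=ray(b,f([(141,219),(178,210)],(280,140),7),.012)
T2=ray(b,f([(93,92),(155,82),(186,136),(118,152)],(280,140),7),.042)
print('top',T,T.mean(0),np.linalg.norm(T-np.roll(T,1,0),axis=1));print('holes',H,H.mean(0),H2,H2.mean(0))
print('T2',T2,T2.mean(0),np.linalg.norm(T2-np.roll(T2,1,0),axis=1))
print('yaws',ang((T[0]+T[1]-T[2]-T[3])/2),ang(H.mean(0)-T.mean(0)),ang(H[0]-H[1])-90,ang(H2[1]-H2[0])-90,ang(H2.mean(0)-T2.mean(0)),'d',np.linalg.norm((H.mean(0)-T.mean(0))[:2]))
L=ray(a,f([(447,250),(427,490),(512,255),(492,495)],(265-58,120),5),.018)
C=ray(a,f([(375,47),(612,65),(580,530),(338,508)],(265-58,120),5),.018)
print('lines',L,ang(L[0]-L[1]),ang(L[2]-L[3]),np.linalg.norm(L[0]-L[2]))
print('plate',C,C.mean(0),np.linalg.norm(C-np.roll(C,1,0),axis=1),ang(C[0]-C[3]),ang(C[1]-C[2]),ang(C[0]-C[1])-90)
F=ray(a,f([(433,222),(530,237)],(265-58,120),5),.043);print('fencetop',F,F.mean(0))
s=ctrl.observe();print(R.from_quat(s['tool_rot'],scalar_first=True).as_matrix())
```

```text
top [[0.5036 0.175  0.042 ]
 [0.5036 0.1449 0.042 ]
 [0.4689 0.1467 0.042 ]
 [0.4709 0.1755 0.042 ]] [0.4867 0.1605 0.042 ] [0.0326 0.0302 0.0348 0.0288]
holes [[0.519  0.1676 0.012 ]
 [0.5179 0.1512 0.012 ]] [0.5185 0.1594 0.012 ] [[0.5162 0.1518 0.012 ]
 [0.5176 0.1679 0.012 ]] [0.5169 0.1599 0.012 ]
T2 [[0.4697 0.1492 0.042 ]
 [0.4741 0.1751 0.042 ]
 [0.505  0.1741 0.042 ]
 [0.5025 0.145  0.042 ]] [0.4878 0.1609 0.042 ] [0.0331 0.0262 0.0309 0.0292]
yaws -1.9348062380173996 -2.0356240988646004 -3.6665902441990283 -4.736548766560048 -1.9760348224402988 d 0.03173133289267383
lines [[ 0.6093 -0.1303  0.018 ]
 [ 0.4863 -0.1217  0.018 ]
 [ 0.6075 -0.1634  0.018 ]
 [ 0.4846 -0.1542  0.018 ]] -4.036041568358809 -4.281422922325186 0.03314168745679287
plate [[ 0.7154 -0.092   0.018 ]
 [ 0.7085 -0.2142  0.018 ]
 [ 0.4682 -0.1983  0.018 ]
 [ 0.4761 -0.0772  0.018 ]] [ 0.5921 -0.1454  0.018 ] [0.2397 0.1225 0.2408 0.1213] -3.5328300162527073 -3.799914577122384 -3.209242827603248
fencetop [[ 0.6183 -0.1211  0.043 ]
 [ 0.6118 -0.1695  0.043 ]] [ 0.6151 -0.1453  0.043 ]
[[ 0.9574  0.2886 -0.0004]
 [ 0.2886 -0.9574  0.0013]
 [ 0.     -0.0013 -1.    ]]
```

The checks hold: block about 33x30 mm, lines 33 mm apart, plate 240x121 mm. The bracket is at (0.487, 0.161) with yaw about -2.5°, and the jig at (0.592, -0.1455) with yaw about -3.8°. Moving over the bracket.

The manual's scale: shifts go in units of 100 mm and turns go in units of 0.2 rad. Converting my numbers, -0.269 m is -2.69, 0.257 m is 2.57.

inch_along:
  deltas: "0,0,0,0.2,-0.2,0,1\n0,0,0,0.45,-0.48,0,1\n0,0,0,0.73,-0.77,0,1\n0,0,0,1,-1.05,0,1\n0,0,0,1.28,-1.34,0,1\n0,0,0,1.56,-1.63,0,1\n0,0,0,1.83,-1.92,0,1\n0,0,0,2.1,-2.21,0,1\n0,0,0,2.38,-2.5,0,1\n0,0,0,2.57,-2.69,0,1"
  clamp_n: 60

```text
clock: 0.93
position: [0.3203, -0.1682, 0.2313]
tool_rot: [-0.0, 0.989, 0.146, 0.0]
force: [-0.3, -0.9, -0.1]
gripper_width: 1.001
grasp_force: 0.0
```

inch_along:
  deltas: "0,0,0.15,0.2,-0.2,0.1,1\n0,0,0.3,0.45,-0.48,0.2,1\n0,0,0.5,0.73,-0.77,0.3,1\n0,0,0.7,1,-1.05,0.4,1\n0,0,0.9,1.28,-1.34,0.5,1\n0,0,1.1,1.56,-1.63,0.6,1\n0,0,1.3,1.83,-1.92,0.7,1\n0,0,1.5,2.1,-2.21,0.8,1\n0,0,1.685,2.38,-2.5,0.8,1\n0,0,1.685,2.57,-2.69,0.8,1"

```text
clock: 1.77
position: [0.4715, 0.0171, 0.1521]
tool_rot: [-0.018, 1.0, 0.006, -0.002]
force: [-0.1, -0.6, -0.2]
gripper_width: 0.997
grasp_force: 0.0
```

inch_along:
  deltas: "0,0,0,0,0,0,1\n0,0,0,0,0,0,1"

```text
clock: 1.93
position: [0.4711, 0.0174, 0.153]
tool_rot: [-0.018, 1.0, 0.007, -0.001]
force: [-0.7, -0.6, -0.5]
gripper_width: 0.999
grasp_force: 0.0
```

Create st.py:
```python
from h import *
import sys
np.set_printoptions(precision=4,suppress=True)
s=ctrl.observe();M=R.from_quat(s['tool_rot'],scalar_first=True).as_matrix()
print(s['clock'],s['position'],'yaw',np.degrees(np.arctan2(M[1,0],M[0,0])),'tilt',M[:,2],s['force'],s['gripper_width'],s['grasp_force'])
if len(sys.argv)>4:
    t=np.array(list(map(float,sys.argv[1:4])));print('d tool',M.T@(t-s['position']),'rz',-(np.radians(float(sys.argv[4]))-np.arctan2(M[1,0],M[0,0])))
```

```bash
python3 st.py .487 .161 .012 -2.5
```

Run:
```python
from h import *
cap('wrist','w1')
```

```text
1.9333 [0.4711 0.0174 0.153 ] yaw 0.7980938591174218 tilt [-0.0022  0.0367 -0.9993] [-0.7371 -0.5982 -0.5433] 0.999272990325049 0.0
d tool [ 0.0181 -0.1381  0.1461] rz 0.05756259688140501
```

View pics/w1.png

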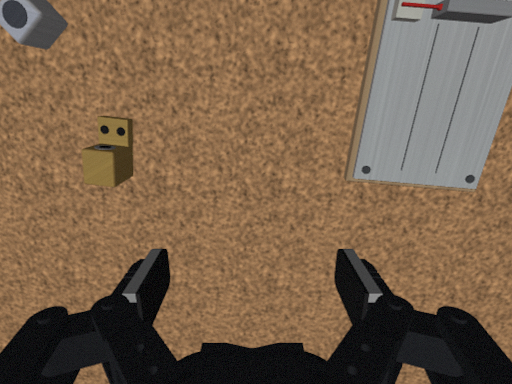

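The wrist view shows the bracket at (107,155) with its holes at (104,129) and (121,131), and the jig at upper right. The arm stopped short of its target, so I'll refine the bracket position from this view and carry on.

Create st.py:
```python
from h import *
import sys
np.set_printoptions(precision=4,suppress=True)
s=ctrl.observe();M=R.from_quat(s['tool_rot'],scalar_first=True).as_matrix()
print(round(s['clock'],2),s['position'],'yaw',np.degrees(np.arctan2(M[1,0],M[0,0])),'z',M[:,2],s['force'],s['gripper_width'],s['grasp_force'])
if len(sys.argv)>4:
    v=list(map(float,sys.argv[1:5]));y=np.radians(v[3])
    T=np.array([[np.cos(y),np.sin(y),0],[np.sin(y),-np.cos(y),0],[0,0,-1.]])
    print('rot',R.from_matrix(M.T@T).as_rotvec(),'d',M.T@(np.array(v[:3])-s['position']))
```

Run:
```python
from h import *
c=load('w1');ang=lambda d:np.degrees(np.arctan2(d[1],d[0]))
H=ray(c,[(104,129),(121,131)],.012);T=ray(c,[(83,149),(117,153),(114,187),(85,182)],.042)
print(H,T,T.mean(0),H.mean(0),ang(H[0]-H[1])-90,ang(H.mean(0)-T.mean(0)))
L=ray(c,[(437,25),(402,169),(478,28),(436,172)],.018);print(L,ang(L[0]-L[1]),ang(L[2]-L[3]),np.linalg.norm(L[1]-L[3]))
print(proj(c,[(.487,.1607,.042),(.518,.1597,.012)]))
```

```bash
python3 st.py .487 .161 .1 -2.5
```

```text
[[0.5189405  0.16709973 0.012     ]
 [0.51730077 0.15044657 0.012     ]] [[0.50464187 0.1726583  0.042     ]
 [0.50163128 0.14211654 0.042     ]
 [0.46940959 0.14944275 0.042     ]
 [0.47364199 0.17628148 0.042     ]] [0.48733118 0.16012477 0.042     ] [0.51812064 0.15877315 0.012     ] -5.623425907627649 -2.5135956660141847
[[ 0.60933136 -0.12994598  0.018     ]
 [ 0.48665789 -0.12315717  0.018     ]
 [ 0.60733668 -0.16361176  0.018     ]
 [ 0.48441056 -0.15582303  0.018     ]] -3.1675467507399127 -3.6254746777412454 0.03274307709822693
[[ 99.19193115 168.41684243]
 [111.58517215 130.1086513 ]]
1.98 [0.4709 0.0177 0.1531] yaw 0.8275048766617413 z [-0.0021  0.0368 -0.9993] [0.0532 0.0529 0.155 ] 0.9994927612265269 0.0
rot [-0.0368  0.0026  0.058 ] d [ 0.0183 -0.141   0.0583]
```

Scaled: -0.141 m is -1.41, -0.12 m is -1.2, 0.066 rad is 0.33.

inch_along:
  deltas: "-0.05,0,0.075,0.04,-0.3,0.1,1\n-0.1,0,0.15,0.09,-0.6,0.25,1\n-0.15,0,0.225,0.14,-0.9,0.4,1\n-0.185,0.015,0.3,0.18,-1.2,0.58,1\n-0.185,0.015,0.33,0.18,-1.41,0.58,1\n-0.185,0.015,0.33,0.18,-1.41,0.58,1\n-0.185,0.015,0.33,0.18,-1.41,0.58,1"

```text
clock: 2.57
position: [0.487, 0.0136, 0.1051]
tool_rot: [-0.017, 1.0, 0.004, -0.001]
force: [-0.2, -0.7, -0.0]
gripper_width: 0.999
grasp_force: 0.0
```

```bash
python3 st.py .487 .1605 .012 -3
```

```text
2.57 [0.487  0.0136 0.1051] yaw 0.42352257664940673 z [-0.0015  0.0342 -0.9994] [-0.2177 -0.7371 -0.0041] 0.9988930993667299 0.0
rot [-0.0341  0.0023  0.0597] d [ 0.0012 -0.1436  0.0981]
```

```bash
python3 -c "
from h import *
s=ctrl.observe();print(np.round(s['joint_pos'],3),np.round(s['qd'],3))"
```

```text
[ 0.006  0.254 -0.333  0.985  0.034  3.141] [-0.011  0.019 -0.025 -0.058 -0.007  0.   ]
```

Joint 6 is at its limit, so I'll take the half turn of the wrist, which gives the same grasp.

Scaled: -0.14 m is -1.4, -0.13 m is -1.3, -1.2 rad is -6.

inch_along:
  deltas: "0,0,-0.6,0,-0.1,0,1\n0,0,-1.2,0,-0.25,0,1\n0,0,-1.8,0,-0.4,0,1\n0,0,-2.4,0,-0.55,0,1\n0,0,-3,0,-0.7,0,1\n0,0,-3.6,0,-0.85,0,1\n0,0,-4.2,0,-1,0,1\n0,0,-4.8,0,-1.15,0,1\n0,0,-5.4,0,-1.3,0,1\n0,0,-6,0,-1.4,0,1"

```text
clock: 3.4
position: [0.4863, 0.1552, 0.1109]
tool_rot: [-0.014, 0.821, 0.571, 0.01]
force: [0.0, -0.5, -1.0]
gripper_width: 0.999
grasp_force: 0.0
```

inch_along:
  deltas: "0,0,-0.6,0,0,0,1\n0,0,-1.2,0,0,0,1\n0,0,-1.8,0,0,0,1\n0,0,-2.4,0,0,0,1\n0,0,-3,0,0,0,1\n0,0,-3.6,0,0,0,1\n0,0,-4.2,0,0,0,1\n0,0,-4.8,0,0,0,1\n0,0,-5.4,0,0,0,1\n0,0,-6,0,0,0,1"

```text
clock: 4.23
position: [0.4863, 0.154, 0.1108]
tool_rot: [-0.006, 0.356, 0.934, 0.016]
force: [0.3, 0.3, -0.3]
gripper_width: 0.996
grasp_force: 0.0
```

inch_along:
  deltas: "0,0,-0.6,0,0,0,1\n0,0,-1.2,0,0,0,1\n0,0,-1.8,0,0,0,1\n0,0,-2.4,0,0,0,1\n0,0,-3,0,0,0,1\n0,0,-3.4,0,0,0,1\n0,0,-3.4,0,0,0,1"

```text
clock: 4.82
position: [0.4862, 0.154, 0.1108]
tool_rot: [-0.001, 0.025, 1.0, 0.017]
force: [-0.3, -0.4, 0.2]
gripper_width: 0.999
grasp_force: 0.0
```

```bash
python3 st.py .487 .1605 .012 177; python3 -c "
from h import *
print(np.round(ctrl.observe()['joint_pos'],3))"
```

```text
4.82 [0.4862 0.154  0.1108] yaw 177.1457746718518 z [-0.0002  0.0345 -0.9994] [-0.3359 -0.3755  0.1882] 0.9985066083418973 0.0
rot [ 0.0345 -0.0019  0.0025] d [-0.0006  0.0031  0.099 ]
[ 0.287  0.277 -0.283  1.001  0.033  0.337]
```

Scaled: 0.099 m is 0.99, -0.0006 m is -0.006, 0.0345 rad is 0.1725.

inch_along:
  deltas: "0.05,0,0,0,0,0.2,1\n0.1,0,0,0,0.01,0.4,1\n0.1725,-0.01,0.0125,-0.006,0.03,0.6,1\n0.1725,-0.01,0.0125,-0.006,0.03,0.75,1\n0.1725,-0.01,0.0125,-0.006,0.03,0.87,1\n0.1725,-0.01,0.0125,-0.006,0.03,0.95,1\n0.1725,-0.01,0.0125,-0.006,0.03,0.99,1\n0.1725,-0.01,0.0125,-0.006,0.03,0.99,1"

```text
clock: 5.48
position: [0.4865, 0.1603, 0.0113]
tool_rot: [-0.001, 0.029, 1.0, -0.0]
force: [0.1, -0.5, 0.2]
gripper_width: 1.001
grasp_force: 0.0
```

```bash
python3 st.py .487 .1605 .012 177
```

Run:
```python
from h import *
cap('wrist','w2')
```

```text
5.48 [0.4865 0.1603 0.0113] yaw 176.73095319138397 z [-0.0013 -0.0004 -1.    ] [ 0.0533 -0.5021  0.1799] 1.0005005229130823 0.0
rot [-0.0005 -0.0013 -0.0047] d [-0.0005  0.0002 -0.0007]
```

View pics/w2.png

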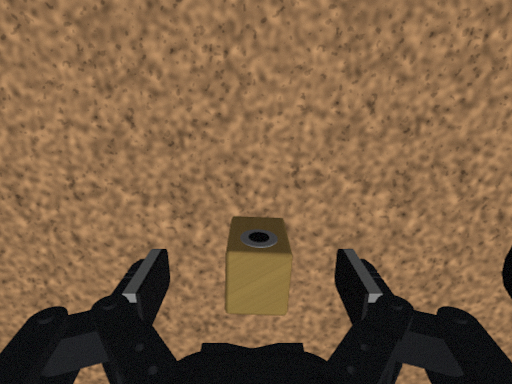

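The wrist view shows the block at (258,265), midway between the pads at 168 and 337 and square to them. Closing, then lifting.

inch_along:
  deltas: "0,0,0,0,0,0,0.2\n0,0,0,0,0,0,0.2\n0,0,0,0,0,0,0.1\n0,0,0,0,0,0,0.1\n0,0,0,0,0,0,0.1\n0,0,0,0,0,0,0.1\n0,0,0,0,0,0,0.1\n0,0,0,0,0,0,0.1"
  clamp_n: 60

```text
clock: 6.2
position: [0.4871, 0.1607, 0.0123]
tool_rot: [0.0, 0.028, 1.0, 0.0]
force: [-1.5, 1.9, 6.3]
gripper_width: 0.339
grasp_force: 60.1
```

inch_along:
  deltas: "0,0,0,0,0,-0.1,0.1\n0,0,0,0,0,-0.3,0.1\n0,0,0,0,0,-0.5,0.1\n0,0,0,0,0,-0.65,0.1\n0,0,0,0,0,-0.7,0.1\n0,0,0,0,0,-0.7,0.1"

```text
clock: 6.7
position: [0.4876, 0.1607, 0.0831]
tool_rot: [0.001, 0.028, 1.0, 0.0]
force: [0.1, 0.8, -2.5]
gripper_width: 0.337
grasp_force: 59.6
```

```bash
python3 st.py .487 .1605 .082 177
```

Run:
```python
from h import *
cap('top','t3');c=cap('scene','s3')
cv2.imwrite('pics/s3c.png',cv2.resize(c['image'][90:200,240:360,::-1],(600,550),interpolation=cv2.INTER_CUBIC))
```

```text
6.7 [0.4876 0.1607 0.0831] yaw 176.81107608349578 z [ 0.0017  0.0005 -1.    ] [ 0.1434  0.7722 -2.4896] 0.3365140245348101 59.582759141922
rot [ 0.0006  0.0017 -0.0033] d [ 0.0005 -0.0002  0.0011]
```

View pics/s3c.png

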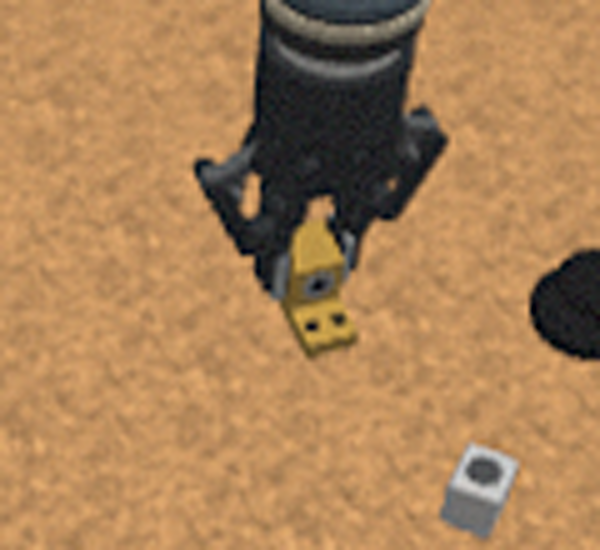

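The bracket is held level, with its foot ahead towards +x and its holes at (312,326) and (339,318) in the crop. I'll check the in-hand offset and work out the approach to the loading lane.

Run:
```python
from h import *
c=load('s3');H=ray(c,(np.array([(312,326),(339,318)])+.5)/5-.5+[240,90],.083);print(H,H.mean(0)-ctrl.observe()['position'],np.degrees(np.arctan2(*(H[1]-H[0])[[1,0]]))-90)
y=np.radians(-3.6);a=np.array([np.cos(y),np.sin(y)])
for x in(-.055,-.033,-.013):print(x,np.array([.592,-.1457])+a*x)
```

```bash
python3 st.py .5371 -.1422 .075 176.4
```

```text
[[0.51761545 0.15063941 0.083     ]
 [0.51785349 0.16672923 0.083     ]] [ 0.0313086  -0.00164829  0.00174072] -0.8476191621792282
-0.055 [ 0.53710853 -0.14224652]
-0.033 [ 0.55906512 -0.14362791]
-0.013 [ 0.57902565 -0.14488372]
6.8 [0.4864 0.1603 0.0813] yaw 176.81097285699715 z [-0.0011 -0.0004 -1.    ] [ 0.0226  0.14   -3.5267] 0.3432051219518772 59.582029581069946
rot [-0.0005 -0.0011  0.0072] d [-0.0674 -0.2992  0.0063]
```

inch_along:
  deltas: "0,0,0,-0.04,-0.2,0,0.1\n0,0,0,-0.11,-0.5,0,0.1\n0,0,0,-0.19,-0.85,0,0.1\n0,0,0,-0.27,-1.2,0,0.1\n0,0,0,-0.35,-1.55,0,0.1\n0,0,0,-0.43,-1.9,0,0.1\n0,0,0.035,-0.5,-2.25,0,0.1\n0,0,0.035,-0.58,-2.6,0,0.1\n0,0,0.035,-0.65,-2.85,0,0.1\n0,0,0.035,-0.674,-2.99,0.06,0.1"

```text
clock: 7.63
position: [0.5381, -0.1449, 0.0752]
tool_rot: [-0.0, 0.033, 0.999, -0.0]
force: [1.0, -0.4, -2.7]
gripper_width: 0.342
grasp_force: 60.1
```

inch_along:
  deltas: "0,0,0,0,0,0,0.1\n0,0,0,0,0,0,0.1\n0,0,0,0,0,0,0.1"

```text
clock: 7.88
position: [0.5366, -0.1408, 0.0748]
tool_rot: [-0.001, 0.031, 1.0, 0.0]
force: [-0.1, 0.1, -3.6]
gripper_width: 0.341
grasp_force: 60.0
```

```bash
python3 st.py .5371 -.1422 .034 176.4
```

Run:
```python
from h import *
c=cap('top','t4');d=cap('scene','s4')
m=np.zeros((560,790,3),np.uint8)
m[:,:375]=cv2.resize(c['image'][120:232,265:340,::-1],(375,560),interpolation=cv2.INTER_CUBIC)
m[:,380:780]=cv2.resize(d['image'][165:277,170:250,::-1],(400,560),interpolation=cv2.INTER_CUBIC)
cv2.imwrite('pics/c4.png',m)
```

```text
7.88 [ 0.5366 -0.1408  0.0748] yaw 176.4334623192533 z [-0.0026  0.0009 -1.    ] [-0.0856  0.1245 -3.6426] 0.34099011922329153 60.028159618377686
rot [ 0.0007 -0.0026  0.0006] d [-0.0007 -0.0014  0.0408]
```

View pics/c4.png

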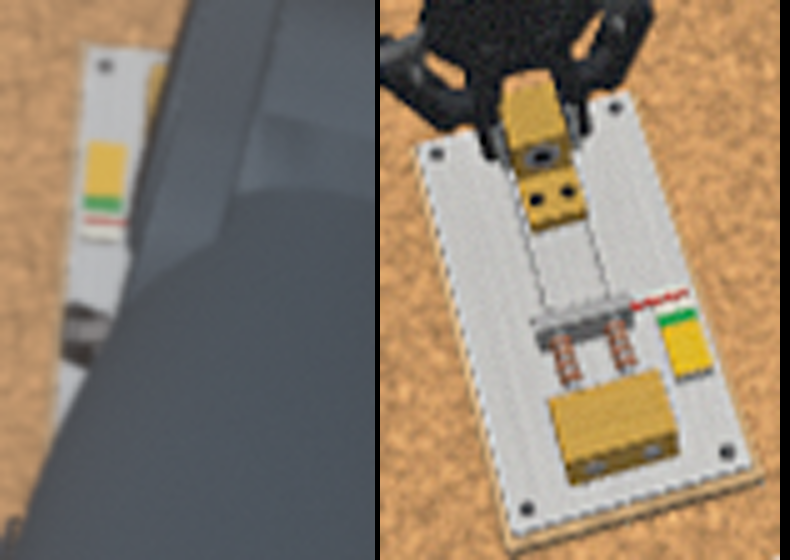

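The scene view shows the bracket over the lane with its holes at (536,198) and (568,190), foot towards the fence. The engraved lines sit either side of the foot, and the pointer is in front of the green. I'll check the jig pose and the bracket against this view.

Run:
```python
from h import *
np.set_printoptions(precision=4,suppress=True)
d=load('s4');f=lambda P:(np.array(P,float)+.5)/5-.5+[170-76,165]
ang=lambda v:np.degrees(np.arctan2(v[1],v[0]))
C=ray(d,f([(417,148),(632,95),(752,468),(510,543)]),.018);print(C,C.mean(0),np.linalg.norm(C-np.roll(C,1,0),axis=1),ang(C[3]-C[0]),ang(C[2]-C[1]),ang(C[1]-C[0])-90)
S=ray(d,f([(437,153),(615,107),(727,453),(527,510)]),.018);print('screws',S.mean(0),ang(S[3]-S[0]),ang(S[2]-S[1]))
L=ray(d,f([(545,303),(607,290)]),.018);print('lines',L,L.mean(0))
z=ctrl.observe()['position'][2]-.0123
H=ray(d,f([(536,198),(568,190)]),z+.012);print('holes',H,H.mean(0)-ctrl.observe()['position'])
y=np.radians(-3.6);n=np.array([-np.sin(y),np.cos(y)]);print('lateral line, hole',(L.mean(0)[:2]-[.592,-.1457])@n,(H.mean(0)[:2]-[.592,-.1457])@n,(C.mean(0)[:2]-[.592,-.1457])@n)
```

```text
[[ 0.4704 -0.196   0.018 ]
 [ 0.4795 -0.0757  0.018 ]
 [ 0.7169 -0.094   0.018 ]
 [ 0.711  -0.2147  0.018 ]] [ 0.5945 -0.1451  0.018 ] [0.2413 0.1207 0.238  0.1208] -4.431260766941274 -4.416225700667967 -4.318330210060395
screws [ 0.591  -0.1447  0.018 ] -4.018255019107636 -4.005291054891825
lines [[ 0.5902 -0.1601  0.018 ]
 [ 0.5946 -0.128   0.018 ]] [ 0.5924 -0.1441  0.018 ]
holes [[ 0.5654 -0.1503  0.0751]
 [ 0.5667 -0.134   0.0751]] [ 0.029  -0.0016 -0.0003]
lateral line, hole 0.0016317927541162846 0.0019122940824252402 0.0007515996880190608
```

inch_along:
  deltas: "0,0,0.035,-0.005,-0.008,0.15,0.1\n0,0,0.035,-0.005,-0.008,0.3,0.1\n0,0,0.035,-0.005,-0.008,0.38,0.1\n0,0,0.035,-0.005,-0.008,0.4,0.1\n0,0,0.035,-0.005,-0.008,0.41,0.1\n0,0,0.035,-0.005,-0.008,0.41,0.1\n0,0,0.035,-0.005,-0.008,0.41,0.1"

```text
clock: 8.57
position: [0.5384, -0.1426, 0.0355]
tool_rot: [0.0, 0.035, 0.999, -0.0]
force: [0.5, 0.8, -3.1]
gripper_width: 0.344
grasp_force: 60.1
```

inch_along:
  deltas: "0,0,0,0,0,0.01,0.1\n0,0,0,0,0,0.02,0.1\n0,0,0,0,0,0.025,0.1\n0,0,0,0,0,0.025,0.1"

```text
clock: 8.9
position: [0.5379, -0.1427, 0.0323]
tool_rot: [-0.0, 0.035, 0.999, -0.0]
force: [0.5, 0.4, -3.0]
gripper_width: 0.339
grasp_force: 60.1
```

```bash
python3 st.py .5585 -.1437 .0303 176
```

```text
8.9 [ 0.5379 -0.1427  0.0323] yaw 176.00518069868016 z [-0.0004 -0.0002 -1.    ] [ 0.5033  0.3931 -3.0401] 0.33928225292703557 60.07690787315369
rot [-0.0002 -0.0004  0.0001] d [-0.0206  0.0004  0.002 ]
```

inch_along:
  deltas: "0,0,0,0,0,0.01,0.1\n0,0,0,0,0,0.015,0.1\n0,0,0,0,0,0.02,0.1\n0,0,0,0,0,0.02,0.1\n0,0,0,0,0,0.02,0.1"

```text
clock: 9.32
position: [0.5379, -0.1427, 0.0304]
tool_rot: [-0.0, 0.035, 0.999, -0.0]
force: [-0.8, 0.3, 0.5]
gripper_width: 0.344
grasp_force: 60.4
```

inch_along:
  deltas: "0,0,0,0,0,0.005,0.1\n0,0,0,0,0,0.005,0.1\n0,0,0,0,0,0.005,0.1"

```text
clock: 9.57
position: [0.5379, -0.1427, 0.0304]
tool_rot: [-0.0, 0.035, 0.999, -0.0]
force: [-2.8, 0.4, 5.4]
gripper_width: 0.341
grasp_force: 61.3
```

The bracket is standing on the plate. I'll ease the down-push and advance towards the fence.

inch_along:
  deltas: "0,0,0,0,0,-0.004,0.1\n0,0,0,-0.04,0,-0.004,0.1\n0,0,0,-0.08,0,-0.004,0.1\n0,0,0,-0.12,0,-0.004,0.1\n0,0,0,-0.16,0,-0.004,0.1\n0,0,0,-0.2,0,-0.004,0.1\n0,0,0,-0.23,0,-0.004,0.1\n0,0,0,-0.25,0,-0.004,0.1\n0,0,0,-0.25,0,-0.004,0.1\n0,0,0,-0.25,0,-0.004,0.1"

```text
clock: 10.4
position: [0.5633, -0.1445, 0.0304]
tool_rot: [-0.0, 0.035, 0.999, -0.0]
force: [-3.2, 0.2, 4.4]
gripper_width: 0.338
grasp_force: 61.1
```

inch_along:
  deltas: "0,0,0,-0.01,0,0,0.1\n0,0,0,-0.02,0,0,0.1\n0,0,0,-0.03,0,0,0.1\n0,0,0,-0.04,0,0,0.1\n0,0,0,-0.05,0,0,0.1\n0,0,0,-0.06,0,0,0.1\n0,0,0,-0.06,0,0,0.1\n0,0,0,-0.06,0,0,0.1"

```text
clock: 11.07
position: [0.5689, -0.1448, 0.0304]
tool_rot: [-0.0, 0.035, 0.999, -0.0]
force: [-4.4, 1.2, 6.1]
gripper_width: 0.344
grasp_force: 61.3
```

inch_along:
  deltas: "0,0,0,-0.01,0,0,0.1\n0,0,0,-0.02,0,0,0.1\n0,0,0,-0.03,0,0,0.1\n0,0,0,-0.04,0,0,0.1\n0,0,0,-0.05,0,0,0.1\n0,0,0,-0.05,0,0,0.1\n0,0,0,-0.05,0,0,0.1"

```text
clock: 11.65
position: [0.5723, -0.145, 0.0304]
tool_rot: [-0.002, 0.035, 0.999, -0.0]
force: [-9.9, 0.5, 11.3]
gripper_width: 0.343
grasp_force: 62.0
```

```bash
python3 st.py
```

Run:
```python
from h import *
d=cap('scene','s5')
cv2.imwrite('pics/c5.png',cv2.resize(d['image'][180:260,170:250,::-1],(560,560),interpolation=cv2.INTER_CUBIC))
```

```text
11.65 [ 0.5723 -0.145   0.0304] yaw 175.9981346618416 z [-0.0032 -0.     -1.    ] [-9.917   0.5201 11.3449] 0.3434224472965347 61.97170972824097
```

View pics/c5.png

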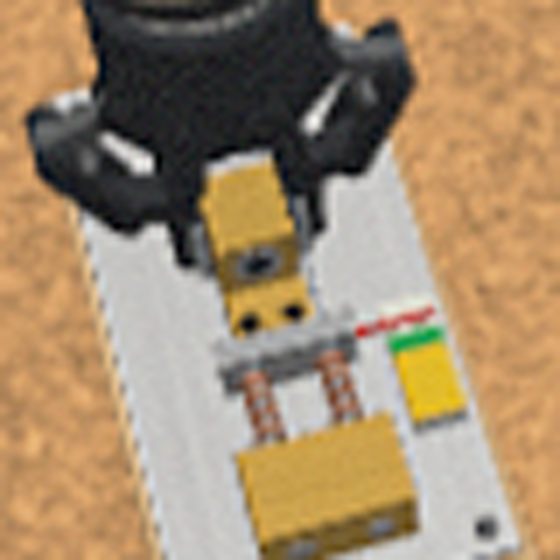

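The scene view shows the foot's end on the fence, centred, with the red pointer at (357-435, 332-312) just short of the green at (415,338). I'll ease up slightly, push on, and track the pointer with a red mask.

Create ptr.py:
```python
from h import *
import sys
np.set_printoptions(precision=4,suppress=True)
def ptr(d):
    h=cv2.cvtColor(d['image'],cv2.COLOR_RGB2HSV).astype(int);y=np.radians(-4);a=np.array([np.cos(y),np.sin(y)]);n=np.array([-a[1],a[0]])
    def w(m):
        v,u=np.nonzero(m[195:240,215:245]);P=ray(d,np.c_[u+215,v+195],.029)[:,:2]-[.5925,-.1453];q=np.c_[P@a,P@n];q=q[(q[:,1]>.03)&(q[:,1]<.06)];return q
    r=w(((h[...,0]<8)|(h[...,0]>172))&(h[...,1]>110));g=w((h[...,0]>45)&(h[...,0]<85)&(h[...,1]>100))
    return r[:,0].mean()*1e3,g[:,0].mean()*1e3,len(r),len(g)
if __name__=='__main__':
    for f in sys.argv[1:]:
        try:d=load(f)
        except FileNotFoundError:d=cap('scene',f)
        print(f,np.round(ptr(d),1))
```

```bash
python3 ptr.py s4 s5
```

```text
s4 [21.5 33.7  7.  14. ]
s5 [25.  33.7  9.  14. ]
```

inch_along:
  deltas: "0,0,0,0,0,-0.006,0.1\n0,0,0,-0.01,0,-0.008,0.1\n0,0,0,-0.02,0,-0.008,0.1\n0,0,0,-0.03,0,-0.008,0.1\n0,0,0,-0.04,0,-0.008,0.1\n0,0,0,-0.05,0,-0.008,0.1\n0,0,0,-0.05,0,-0.008,0.1\n0,0,0,-0.05,0,-0.008,0.1"

```text
clock: 12.37
position: [0.5772, -0.1454, 0.0304]
tool_rot: [-0.002, 0.035, 0.999, 0.0]
force: [-8.2, 0.4, 4.9]
gripper_width: 0.34
grasp_force: 61.0
```

```bash
python3 ptr.py s6; python3 st.py
```

```text
s6 [29.5 34.5  7.  12. ]
12.42 [ 0.5772 -0.1454  0.0305] yaw 175.99438185868712 z [-0.0038  0.0001 -1.    ] [-8.7649  0.3421  4.3542] 0.3383703438664561 60.98238945007324
```

inch_along:
  deltas: "0,0,0,-0.005,0,-0.003,0.1\n0,0,0,-0.01,0,-0.003,0.1\n0,0,0,-0.015,0,-0.003,0.1\n0,0,0,-0.02,0,-0.003,0.1\n0,0,0,-0.025,0,-0.003,0.1\n0,0,0,-0.025,0,-0.003,0.1\n0,0,0,-0.025,0,-0.003,0.1\n0,0,0,-0.025,0,-0.003,0.1\n0,0,0,-0.025,0,-0.003,0.1"

```text
clock: 13.17
position: [0.5794, -0.1455, 0.0305]
tool_rot: [-0.002, 0.035, 0.999, -0.0]
force: [-9.9, -0.4, 3.0]
gripper_width: 0.34
grasp_force: 60.8
```

```bash
python3 ptr.py s7; python3 st.py
```

Run:
```python
from h import *
d=load('s7')
cv2.imwrite('pics/c7.png',cv2.resize(d['image'][180:260,170:250,::-1],(590,590),interpolation=cv2.INTER_CUBIC))
```

```text
s7 [31.9 35.5  8.   7. ]
13.22 [ 0.5794 -0.1455  0.0305] yaw 175.9930846246035 z [-0.0045  0.0002 -1.    ] [-8.3297 -0.608   2.428 ] 0.345466494320919 60.765438079833984
```

View pics/c7.png

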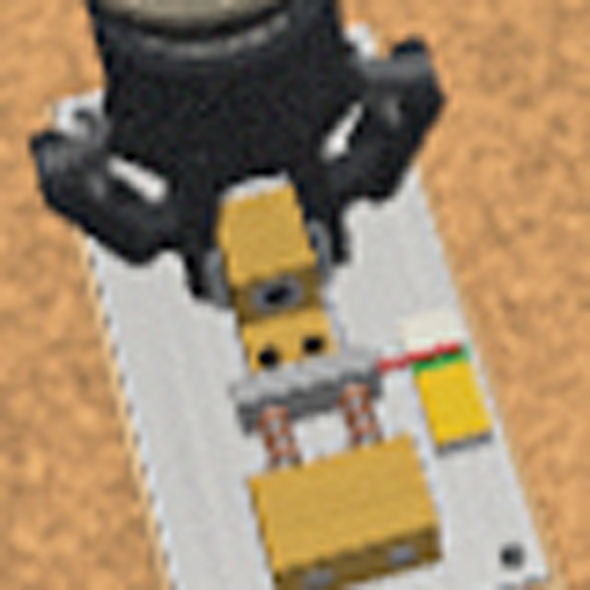

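The picture shows the red pointer at (420,357) lying on the green, with the foot square and centred on the fence and the fingers clear of it. The travel is about 8 to 10 mm and the push about 8 N. Handing in.

```bash
python3 -c "
from bench import ctrl
print(ctrl.hand_in())"
```

```text
the job is handed in; nothing more can be done
None
```

The job is handed in, with no verdict shown: the bracket is still gripped flat in the lane, its foot square on the fence, the red pointer in the green (about 8–10 mm travel, push about 8 N), and nothing else was touched.

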